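Condiments back in the rack, in order of height

TASK

Cooking is done: put the four condiments (pepper mill, spice jar, shaker and squat jar) back into the wooden rack in order of height, the tallest in the recess beside the rack's high end board, stepping down to the shortest beside the low end board. Stand each upright, flat in its own recess; tip nothing over, and leave the tin, the orange and the teaspoon where they are.

Things in the scene. Friction and masses are not known exactly. Their poses are not given: they have to be found in the camera images.
- rack: Fixed condiment rack of red-brown wood: a board 76 mm deep (x), 320 mm long (y), 18 mm thick, lying on the worktop. Origin: centre of its underside; z up. Four round recesses in its top, 62 mm across, 10 mm deep (floors 8 mm over the worktop), in a row along its y axis at x = 0, y = -120, -40, +40, +120 mm. The row runs roughly left to right as the robot sees it.
- high_end: Fixed high end board of the rack: a wooden panel 76 mm wide, 14 mm thick and 92 mm high with a 40 x 18 mm hand hole near its top; screwed to one end of the rack, 167 mm along the rack's y axis from its middle, at the +y or at the -y end (differs from start to start). Origin: centre of its underside.
- low_end: Fixed low end board of the rack, at the other end: the same wood, 76 mm wide, 14 mm thick, only 46 mm high, no hand hole. Origin: centre of its underside.
- pepper_mill: Loose glass mill with a black head, 170 mm high, 43 mm across, narrowing above 90 mm to 35 mm under the head; head (126 to 170 mm up) round, 40 mm across, does not turn; about 0.2 kg, standing on the worktop. The tallest of the four. Origin: centre of its foot; z up the mill.
- spice_jar: Loose glass spice jar with a dark label and a black lid, round, 105 mm high, 41 mm across from top to bottom; about 0.1 kg. Second in height. Origin: centre of its foot; z up.
- shaker: Loose glass shaker with a domed grey metal top, no label, round, 90 mm high; 44 mm across 30 mm up, tapering to 33 mm at 66 mm; the dome's straight rim (66 to 79 mm up) 34 mm across, round above; about 0.1 kg. Third in height. Origin: centre of its foot; z up.
- squat_jar: Loose small amber glass jar with a flat brass-coloured screw lid, round, 58 mm high, 46 mm across up to 36 mm, lid 43 mm across from 44 to 58 mm; about 0.14 kg. The shortest. Origin: centre of its foot; z up.
- tin: Bystander: food tin 75 mm across, 58 mm high, loose, behind the left end of the rack. Origin: centre of its foot.
- orange: Bystander: an orange, 75 mm, loose, behind the rack. Origin: centre of its underside.
- teaspoon: Bystander: steel teaspoon 130 mm long, lying loose behind the rack. Origin: its middle, on the worktop; x along it.

How it is judged:
By the outcome, as a careful person would: the job done as asked, in the order asked, and still so for the second after the job is handed in, with the robot touching nothing.
It also fails if it takes over 104 s, if anything falls off the work surface, if the arm or the gripper's body presses on something with over 40 N, if the wrist force passes 120 N, or if a joint passes its speed limit or range.

ROBOT

A 6-joint arm with a two-finger parallel gripper is mounted at the origin on a cart in front of the work surface, level with it; the furniture and walls round the work are solid. World frame = base frame: x ahead of the robot, y to its left, z up, the work surface at z = 0. Lengths are in m, angles in rad, forces in N, time in s.
With the tool pointing down it reaches from about 0.425 to 0.95 m from the base axis. Payload 3.5 kg.
Tool frame: the origin (TCP) lies at the very end of the fingers, on their centre line; the grasp point (between the pads) lies 19 mm behind it; z points along the fingers, y is the line along which they close (so a half turn about z gives the same grasp; the last joint's range is limited). The gripper opens to 85 mm and grips with 20 to 120 N. Pads are 22 mm wide; open, the fingers measure 114 mm over their backs; the gripper's body (76 mm by 85 mm) begins 54 mm behind the grasp point. The pads swing forward as they close: fully open they stand 13 mm farther back than shut.
Start: joints at [1.145, 0.286, 1.577, -0, 1.279, -0.15], TCP at [0.184, 0.649, 0.231] pointing down, gripper open.
Joint ranges: [-2.77, 2.77], [-0.9, 2.22], [0.21, 2.48], [-1.53, 4.67], [0.24, 2.81], [-2.84, 2.84]. Speed limits (rad/s): [2.79, 2.79, 3.14, 3.14, 3.14, 3.14].

INTERFACE

Orientations are given as a unit quaternion [x, y, z, w].
In Python, from plant import ctrl, camrig gives the robot as it stands (ctrl), with the cameras (camrig).
- The arm moves only by the tool pendant, called after "Request:" by a JSON object that holds its "api" and its "payload", one argument or row to a line. Schema: {"type":"object","properties":{"ticks":{"type":"array","items":{"type":"array","items":{"type":"array","items":{"type":"number"},"minItems":7,"maxItems":7},"minItems":1,"maxItems":10},"minItems":1,"maxItems":1},"clamp_n":{"type":"number"},"only":{"type":"string"},"quiet":{"type":"boolean"},"lines":{"type":"string"}},"required":["ticks"],"additionalProperties":false}. ticks is a list that holds a single list of rows (three levels of brackets), with 1 to 10 rows, each of 7 numbers: dx, dy, dz in normalised numbers (1 is 0.5 m), then a rotation vector rx, ry, rz in fractions of the full range, 1 being 4 rad, then the opening from 0.0 (shut) to 1.0 (fully open); each row is the pose to reach, as a shift and turn from the pose commanded when the call began, along the tool's axes at that moment; what a row does not reach only later rows make up. A row lasts 1/8 s, in which the tool goes at most 0.0625 m and 0.188 rad, less where a joint would pass 70% of its speed; a pose out of reach is approached as far as the arm can. The fingers move at their own pace and stop on an object; clamp_n is the grip in N (left out, the last holds). Time passes only in rows, so rows that do not move let the fingers close. The tool returns the time, the measured TCP pose, the force, the opening and the grip force at its end. only (a regular expression) keeps the lines of the reply that match it, lines (a string "A,B") keeps lines A to B, and quiet returns only ok. No shift or turn number may pass 1 either way. Input that does not fit is refused with a message, and nothing moves.
- ctrl.get_state(): the state, without advancing time (a new reading comes with each control period).
- camrig.read_camera(name): name is "side" or "top" or "wrist"; returns a dict with "pixels" (400x640x3 uint8, red, green, blue), "camera_matrix" (3x3 intrinsics, pixels), "xyz" and "orientation" of the camera in the world. Camera axes: x right, y down, z forward; pixel columns grow to the right and rows downward; lengths in m; the calibration is good to about 2 mm. A picture is of the moment at which its call begins. There is no depth.
- ctrl.sign_off(): hands the job in; it is judged then, once.
The state is a dict: "time": time; "qpos": joint angles; "dq": joint speeds; "joint_efforts": joint torques, N m; "eef_pos": TCP position; "tcp_rot": TCP orientation; "contact_force": force on the tool from outside, world axes, zero at the start; "wrist_torque": the same for the moment, N m; "opening": opening from 0.0 (shut) to 1.0 (fully open); "finger_force": force on a finger pad.
Only numpy, scipy, OpenCV 4.12 (cv2) and the standard library are available. Lean on these libraries where they do the work, as an engineer would, in place of code of your own. Each camera call takes 0.05 s, during which the arm holds its last target. There are 200 camera calls.

## Working session

There is one attempt and no reset: what is moved stays moved. The work goes in short steps, Python scripts to look and compute and a tool call to move; the robot and the scene stay as the last step left them, time stands still between calls to the robot, and variables do not carry over. Pictures are saved under pics/ and viewed, at most 14 in all, crops included, and the job is handed in when it is done.

```bash
ls; mkdir -p pics; cat > h.py <<'E'
import numpy as np, cv2, sys
from scipy.spatial.transform import Rotation as R
from plant import ctrl, camrig
def snap(n,f=None):
    d=camrig.read_camera(n)
    if f: cv2.imwrite('pics/'+f,d['pixels'][:,:,::-1])
    return d
def ray(d,u,v):
    K=np.array(d['camera_matrix']);r=np.linalg.inv(K)@[u,v,1]
    return np.array(d['xyz']),R.from_quat(d['orientation']).as_matrix()@r
def onz(d,u,v,z):
    o,r=ray(d,u,v);return o+r*(z-o[2])/r[2]
def proj(d,p):
    c=R.from_quat(d['orientation']).as_matrix().T@(np.array(p)-d['xyz']);q=np.array(d['camera_matrix'])@c;return q[:2]/q[2]
def tool(p):
    s=ctrl.get_state();return R.from_quat(s['tcp_rot']).as_matrix().T@(np.array(p)-s['eef_pos'])
E
python3 - <<'E'
from h import *
np.set_printoptions(precision=4,suppress=True)
for n in('top','side','wrist'):
    d=snap(n,n+'0.png');print(n,d['camera_matrix'],d['xyz'],d['orientation'])
s=ctrl.get_state();print(s);print(R.from_quat(s['tcp_rot']).as_matrix())
E
```

```text
pics
plant.py
top [[517.6285   0.     323.97  ]
 [  0.     517.6285 201.7054]
 [  0.       0.       1.    ]] [ 0.3399 -0.0398  1.1736] [ 0.7054 -0.7013  0.0734 -0.0719]
side [[367.5229   0.     316.1691]
 [  0.     367.5229 197.7639]
 [  0.       0.       1.    ]] [0.4697 0.4451 0.7826] [-0.1163  0.9496 -0.2891  0.0349]
wrist [[358.511    0.     324.2383]
 [  0.     358.511  202.0346]
 [  0.       0.       1.    ]] [0.1187 0.6685 0.3725] [0.7902 0.5979 0.0806 0.108 ]
{'time': 0.15, 'qpos': array([ 1.145 ,  0.287 ,  1.5778,  0.    ,  1.2786, -0.15  ]), 'dq': array([-0.0016, -0.0007, -0.0038, -0.0001, -0.0004, -0.0001]), 'joint_efforts': array([  0.0011, -40.6603, -29.3141,  -0.0001,   0.0039,  -0.    ]), 'eef_pos': array([0.1835, 0.649 , 0.2302]), 'tcp_rot': array([ 0.1374,  0.9905, -0.0009, -0.0003]), 'contact_force': array([ 0.7232, -0.4447, -0.2225]), 'wrist_torque': array([ 0.0551, -0.0512,  0.0236]), 'finger_force': 0.0, 'opening': 0.9978919439990352}
[[-0.9622  0.2723 -0.0008]
 [ 0.2723  0.9622 -0.0017]
 [ 0.0003 -0.0019 -1.    ]]
```

View pics/top0.png

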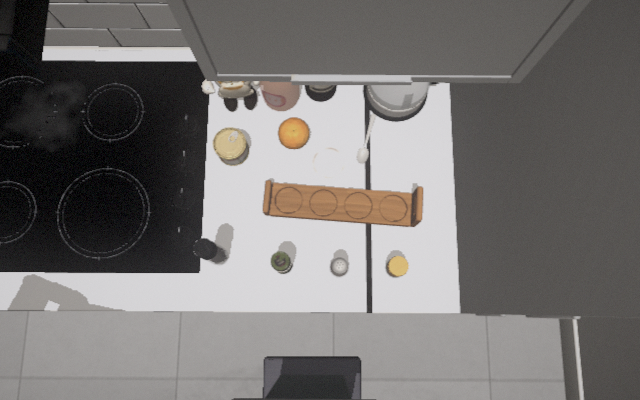

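View pics/side0.png

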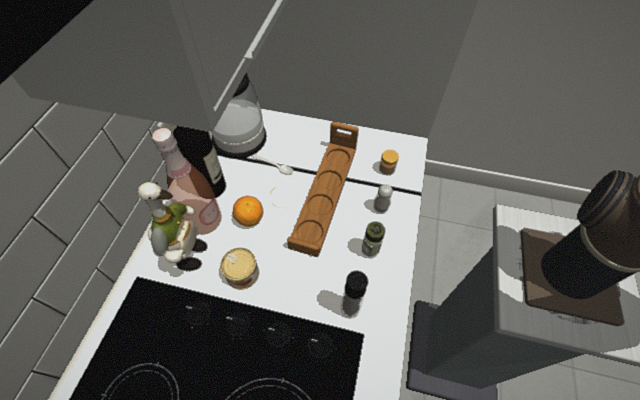

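Top view: the high end board is at right (418,203), the low one at left (267,197). Recesses are at about (289,200), (323,203), (358,205) and (393,208). Mill head is at (205,249), spice jar (281,262), shaker (340,267), squat jar (398,266). The side view shows the hand hole at the far end, (344,132), and all four condiments standing.

```bash
python3 - <<'E'
from h import *
np.set_printoptions(precision=4,suppress=True)
t=snap('top');s=snap('side')
print(R.from_quat(t['orientation']).as_matrix())
hsv=cv2.cvtColor(t['pixels'],cv2.COLOR_RGB2HSV)
m=cv2.inRange(hsv,(3,90,40),(16,255,255));m[:170]=0;m[235:]=0;m[:,:255]=0;m[:,430:]=0
m=cv2.morphologyEx(m,cv2.MORPH_CLOSE,np.ones((5,5)))
c=max(cv2.findContours(m,0,2)[0],key=cv2.contourArea);r=cv2.minAreaRect(c);print('rack rect',r)
for p in cv2.boxPoints(r): print(p,onz(t,*p,0.018))
for n,u,v,z in [('mill',205,249,.165),('spice',281,262,.1),('shaker',340,267,.085),('squat',398,266,.058),('r1',289,200,.014),('r2',323.5,202.5,.014),('r3',358,205,.014),('r4',393.5,208,.014),('tin',230,144,.058),('orange',293,133,.04),('base',312,357,0)]: print(n,onz(t,u,v,z))
def big(d,box,k):
    x0,y0,x1,y1=box;im=d['pixels'][y0:y1,x0:x1,::-1];return cv2.resize(im,None,fx=k,fy=k,interpolation=cv2.INTER_CUBIC)
cv2.imwrite('pics/topc.png',big(t,(190,175,430,285),3))
cv2.imwrite('pics/sidec.png',big(s,(285,115,425,325),2.8))
E
```

```text
[[ 0.0055 -0.9789  0.2045]
 [-1.     -0.0059 -0.0015]
 [ 0.0027 -0.2045 -0.9789]]
rack rect ((342.4660339355469, 203.35629272460938), (158.43789672851562, 38.92292785644531), 2.275456190109253)
[262.5368 219.6571] [0.5389 0.0972 0.018 ]
[264.0822 180.7649] [0.6297 0.0964 0.018 ]
[422.3952 187.0555] [ 0.617  -0.2674  0.018 ]
[420.8498 225.9477] [ 0.5266 -0.2608  0.018 ]
mill [0.4549 0.1904 0.165 ]
spice [0.4362 0.0467 0.1   ]
shaker [ 0.4279 -0.0758  0.085 ]
squat [ 0.4329 -0.2013  0.058 ]
r1 [0.5856 0.0385 0.014 ]
r2 [ 0.5803 -0.0405  0.014 ]
r3 [ 0.5749 -0.1194  0.014 ]
r4 [ 0.5684 -0.2005  0.014 ]
tin [0.7045 0.1709 0.058 ]
orange [0.7378 0.0306 0.04  ]
base [ 0.2391 -0.0174  0.    ]
```

View pics/topc.png

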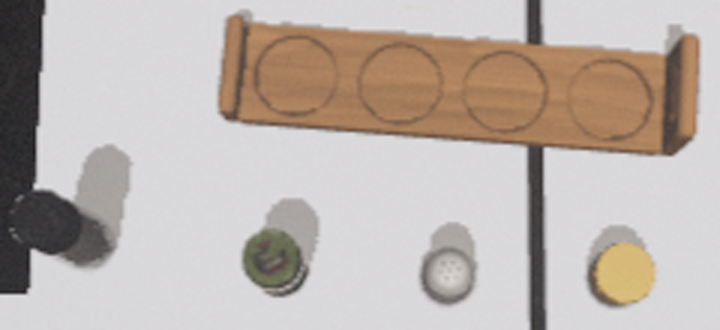

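View pics/sidec.png

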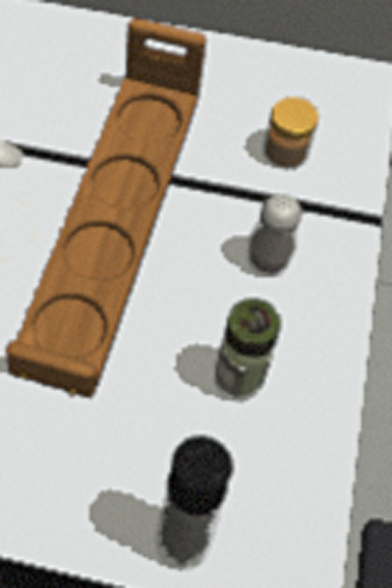

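```bash
python3 - <<'E'
from h import *
np.set_printoptions(precision=4,suppress=True)
t=snap('top');s=snap('side')
T=lambda X,Y:((X+.5)/3-.5+190,(Y+.5)/3-.5+175)
S=lambda X,Y:((X+.5)/2.8-.5+285,(Y+.5)/2.8-.5+115)
def tri(a,b):
    o,r=ray(t,*a);p,q=ray(s,*b)
    k=np.linalg.lstsq(np.c_[r,-q],p-o,rcond=None)[0];A=o+k[0]*r;B=p+k[1]*q
    return (A+B)/2,np.linalg.norm(A-B)
for n,a,b,z in [('spice',(271,257),(252,325),.105),('shaker',(447,273),(281,211),.082),('squat',(624,273),(295,117),.058),('mill',(44,222),(200,472),.155),
 ('r1',(296,76),(71,325),.018),('r2',(401,83),(100,251),.018),('r3',(505,91),(125,181),.018),('r4',(610,99),(151,120),.018)]:
    print(n,onz(t,*T(*a),z)[:2],onz(s,*S(*b),z)[:2],*tri(T(*a),S(*b)))
for z in(.4,.5,.6): print(onz(t,324,82,z))
s0=ctrl.get_state();print(tool([.455,.190,.25]))
E
```

```text
spice [0.4392 0.0484] [0.4397 0.0549] [0.4397 0.0493 0.0955] 0.0008687528619909089
shaker [ 0.4309 -0.0731] [ 0.4319 -0.071 ] [ 0.4314 -0.0733  0.0788] 0.0006221257811813391
squat [ 0.4336 -0.2006] [ 0.4329 -0.1966] [ 0.4333 -0.2011  0.0532] 0.0013977959093586928
mill [0.4567 0.194 ] [0.4575 0.1969] [0.4573 0.195  0.1503] 0.00022205807827051715
r1 [0.5848 0.0397] [0.5841 0.0417] [0.585  0.04   0.0149] 0.0009021297393084766
r2 [ 0.5798 -0.0402] [ 0.5778 -0.0365] [ 0.5797 -0.04    0.0127] 0.002392437223001102
r3 [ 0.5741 -0.1192] [ 0.5734 -0.117 ] [ 0.5742 -0.1193  0.015 ] 0.0008852368967264975
r4 [ 0.5684 -0.1988] [ 0.5653 -0.1947] [ 0.5676 -0.1993  0.0131] 0.0034068211778229686
[ 0.6977 -0.04    0.4   ]
[ 0.6514 -0.04    0.5   ]
[ 0.6052 -0.04    0.6   ]
[-0.3861 -0.3681 -0.0188]
```

The rows are not in the units I measure in: shifts go in shares of 0.5 m and turns go in shares of 4 rad. I convert before sending: -0.386 m is -0.772, -0.368 m is -0.736, 1.295 rad is 0.3238.

Request:
{"api": "pendant", "payload": {
  "ticks": [
    [[-0.772,-0.736,-0.04,0,0,0.3238,1],[-0.772,-0.736,-0.04,0,0,0.3238,1],[-0.772,-0.736,-0.04,0,0,0.3238,1],[-0.772,-0.736,-0.04,0,0,0.3238,1],[-0.772,-0.736,-0.04,0,0,0.3238,1],[-0.772,-0.736,-0.04,0,0,0.3238,1],[-0.772,-0.736,-0.04,0,0,0.3238,1],[-0.772,-0.736,-0.04,0,0,0.3238,1],[-0.772,-0.736,-0.04,0,0,0.3238,1],[-0.772,-0.736,-0.04,0,0,0.3238,1]]
  ],
  "clamp_n": 40
}}

```text
time: 1.6
eef_pos: [0.456, 0.1885, 0.2516]
tcp_rot: [0.709, 0.706, 0.0, 0.0]
contact_force: [0.6, 1.1, 0.1]
opening: 1.004
finger_force: 0.0
```

```bash
python3 - <<'E'
from h import *
np.set_printoptions(precision=4,suppress=True)
s=ctrl.get_state();print(s['qpos'],s['eef_pos']);print(R.from_quat(s['tcp_rot']).as_matrix(),tool([.457,.194,.25]))
w=snap('wrist','w1.png');print(w['xyz'],proj(w,[.457,.194,.17]))
E
```

```text
[ 0.186  -0.1396  1.9905 -0.0001  1.2901  0.1902] [0.456  0.1885 0.2516]
[[ 0.0042  1.      0.0006]
 [ 1.     -0.0042  0.    ]
 [ 0.      0.0006 -1.    ]] [0.0055 0.0009 0.0016]
[0.4563 0.2569 0.3941] [325.416  203.2573]
```

View pics/w1.png

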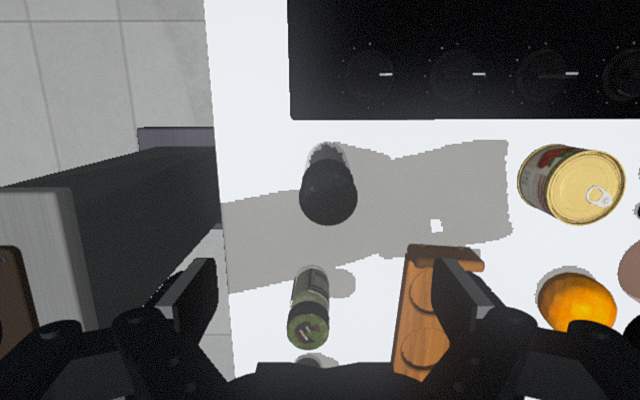

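Wrist view: the mill's black head is centred near (328,194), midway between the open fingers, and the spice jar is at (308,325). The alignment suits the grasp.

Request:
{"api": "pendant", "payload": {
  "ticks": [
    [[0.012,0.004,0,0,0,0,1],[0.012,0.004,0.08,0,0,0,1],[0.012,0.004,0.16,0,0,0,1],[0.012,0.004,0.22,0,0,0,1],[0.012,0.004,0.252,0,0,0,1],[0.012,0.004,0.252,0,0,0,1],[0.012,0.004,0.252,0,0,0,0],[0.012,0.004,0.252,0,0,0,0],[0.012,0.004,0.252,0,0,0,0],[0.012,0.004,0.252,0,0,0,0]]
  ],
  "clamp_n": 40
}}

```text
time: 2.9
eef_pos: [0.458, 0.1964, 0.1267]
tcp_rot: [0.707, 0.707, 0.001, 0.001]
contact_force: [-0.2, -0.3, 4.0]
opening: 0.452
finger_force: 40.5
```

Request:
{"api": "pendant", "payload": {
  "ticks": [
    [[0,0,0,0,0,0,0],[0,0,0,0,0,0,0],[0,0,0,0,0,0,0],[0,0,0,0,0,0,0]]
  ]
}}

```text
time: 3.4
eef_pos: [0.458, 0.1964, 0.1267]
tcp_rot: [0.707, 0.707, 0.001, 0.001]
contact_force: [0.4, -0.0, 6.1]
opening: 0.45
finger_force: 40.6
```

To row units: -0.35 m is -0.7, -0.3 m is -0.6.

Request:
{"api": "pendant", "payload": {
  "ticks": [
    [[0,0,-0.06,0,0,0,0],[0,0,-0.18,0,0,0,0],[0,0,-0.3,0,0,0,0],[-0.1,0.028,-0.3,0,0,0,0],[-0.2,0.056,-0.3,0,0,0,0],[-0.3,0.084,-0.3,0,0,0,0],[-0.4,0.112,-0.3,0,0,0,0],[-0.5,0.14,-0.3,0,0,0,0],[-0.6,0.168,-0.3,0,0,0,0],[-0.7,0.196,-0.3,0,0,0,0]]
  ]
}}

```text
time: 4.65
eef_pos: [0.5544, -0.1551, 0.2735]
tcp_rot: [0.707, 0.707, -0.0, -0.001]
contact_force: [0.6, 0.6, -2.0]
opening: 0.454
finger_force: 41.3
```

Request:
{"api": "pendant", "payload": {
  "ticks": [
    [[-0.09,0.024,0,0,0,0,0],[-0.09,0.024,0,0,0,0,0],[-0.09,0.024,0,0,0,0,0]]
  ]
}}

```text
time: 5.03
eef_pos: [0.5662, -0.1982, 0.2737]
tcp_rot: [0.707, 0.707, -0.0, -0.002]
contact_force: [0.6, -0.3, -1.9]
opening: 0.452
finger_force: 41.3
```

```bash
python3 - <<'E'
from h import *
np.set_printoptions(precision=4,suppress=True)
s=ctrl.get_state();print(s['eef_pos']);print(R.from_quat(s['tcp_rot']).as_matrix(),tool([.568,-.198,.1375]))
w=snap('side','s1.png')
im=w['pixels'][90:290,240:480,::-1];cv2.imwrite('pics/s1c.png',cv2.resize(im,None,fx=3,fy=3))
E
```

```text
[ 0.5662 -0.1982  0.2737]
[[ 0.0005  1.     -0.0027]
 [ 1.     -0.0004  0.002 ]
 [ 0.002  -0.0027 -1.    ]] [-0.0001  0.0021  0.1362]
```

View pics/s1c.png

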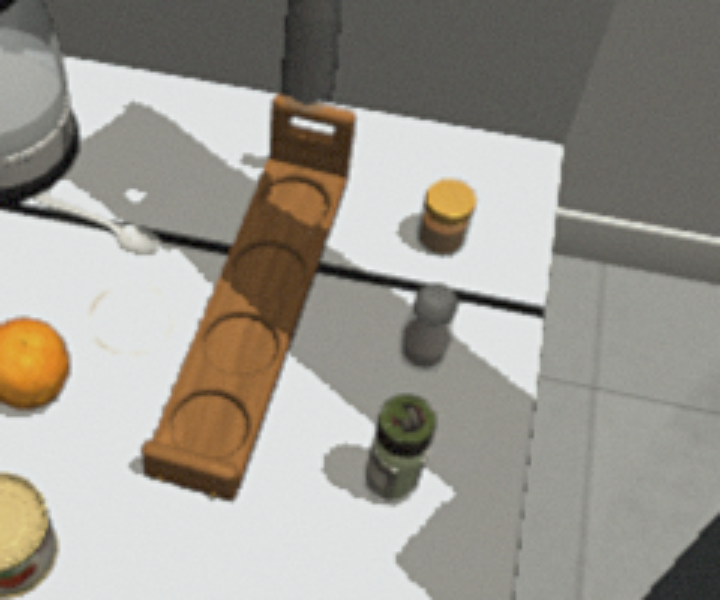

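The mill hangs upright above the far recess, with its foot at crop (309,97), over the rack line. Lowering.

Request:
{"api": "pendant", "payload": {
  "ticks": [
    [[0,0.004,0.1,0,0,0,0],[0,0.004,0.18,0,0,0,0],[0,0.004,0.24,0,0,0,0],[0,0.004,0.26,0,0,0,0],[0,0.004,0.268,0,0,0,0],[0,0.004,0.274,0,0,0,0],[0,0.004,0.274,0,0,0,0]]
  ]
}}

```text
time: 5.95
eef_pos: [0.5696, -0.199, 0.1396]
tcp_rot: [0.707, 0.707, 0.0, 0.001]
contact_force: [-0.3, 0.0, -2.4]
opening: 0.454
finger_force: 41.2
```

To row units: 0.004 m is 0.008, 0.003 m is 0.006.

Request:
{"api": "pendant", "payload": {
  "ticks": [
    [[0,0,0.006,0,0,0,0],[0,0,0.008,0,0,0,0],[0,0,0.008,0,0,0,0],[0,0,0.008,0,0,0,0]]
  ]
}}

```text
time: 6.45
eef_pos: [0.5692, -0.1989, 0.1348]
tcp_rot: [0.707, 0.707, -0.0, 0.0]
contact_force: [-0.3, 0.5, 0.6]
opening: 0.453
finger_force: 41.6
```

To row units: -0.12 m is -0.24, -0.07 m is -0.14.

Request:
{"api": "pendant", "payload": {
  "ticks": [
    [[0,0,0.002,0,0,0,0],[0,0,0.002,0,0,0,0.6],[0,0,0.002,0,0,0,0.8],[0,0,0.002,0,0,0,1],[0,0,0.002,0,0,0,1],[0,0,-0.06,0,0,0,1],[0,0,-0.14,0,0,0,1],[0,0,-0.24,0,0,0,1],[0,0,-0.24,0,0,0,1]]
  ]
}}

```text
time: 7.58
eef_pos: [0.5714, -0.2, 0.2606]
tcp_rot: [0.707, 0.707, 0.002, 0.005]
contact_force: [0.2, 0.7, -1.0]
opening: 1.001
finger_force: 0.0
```

```bash
python3 - <<'E'
from h import *
np.set_printoptions(precision=4,suppress=True)
s=ctrl.get_state();print(s['eef_pos'],s['qpos']);print(tool([.4395,.0485,.2]))
w=snap('side','s2.png')
im=w['pixels'][90:290,240:480,::-1];cv2.imwrite('pics/s2c.png',cv2.resize(im,None,fx=3,fy=3))
E
```

```text
[ 0.5714 -0.2     0.2606] [-0.5041  0.1072  1.7306  0.      1.2927 -0.5042]
[ 0.2488 -0.1325  0.058 ]
```

View pics/s2c.png

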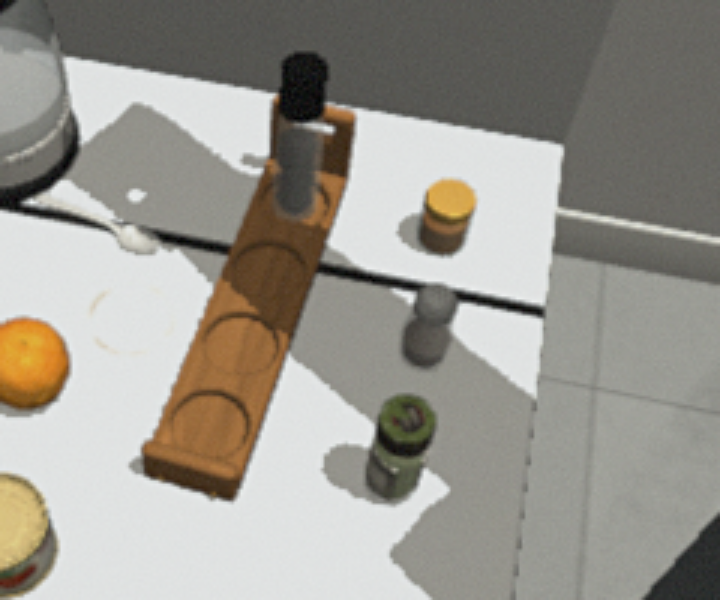

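The mill stands upright in the recess beside the high end board (foot at crop (297,208)). Next is the spice jar.

To row units: 0.25 m is 0.5, -0.1325 m is -0.265.

Request:
{"api": "pendant", "payload": {
  "ticks": [
    [[0.12,-0.06,0,0,0,0,1],[0.22,-0.12,0,0,0,0,1],[0.32,-0.18,0,0,0,0,1],[0.42,-0.24,0,0,0,0,1],[0.5,-0.265,0,0,0,0,1],[0.5,-0.265,0,0,0,0,1],[0.5,-0.265,0.1,0,0,0,1],[0.5,-0.265,0.2,0,0,0,1],[0.5,-0.265,0.2,0,0,0,1]]
  ]
}}

```text
time: 8.75
eef_pos: [0.4328, 0.0509, 0.1493]
tcp_rot: [0.707, 0.707, -0.004, -0.005]
contact_force: [-0.0, 0.3, 0.1]
opening: 0.998
finger_force: 0.0
```

```bash
python3 - <<'E'
from h import *
np.set_printoptions(precision=4,suppress=True)
s=ctrl.get_state();print(s['eef_pos'],s['qpos']);print(tool([.4395,.0485,.065]))
t=snap('side','s3.png');w=snap('wrist','w3.png');print(proj(w,[.4395,.0485,.105]))
E
```

```text
[0.4328 0.0509 0.1493] [-0.1163 -0.167   2.2097 -0.0003  1.1108 -0.1152]
[-0.0025  0.0077  0.0842]
[332.1182 233.0043]
```

View pics/w3.png

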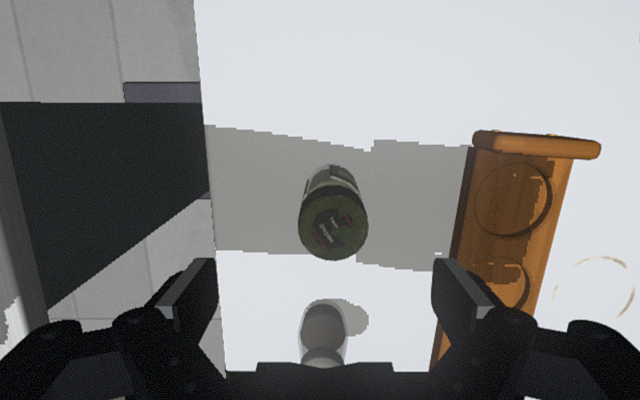

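Lid centred at (333,226), predicted (332,233): within 3 mm along the pads' width, centred between the fingers.

To row units: 0.086 m is 0.172, 0.007 m is 0.014.

Request:
{"api": "pendant", "payload": {
  "ticks": [
    [[0,0.014,0,0,0,0,1],[0,0.014,0.08,0,0,0,1],[0,0.014,0.14,0,0,0,1],[0,0.014,0.172,0,0,0,1],[0,0.014,0.172,0,0,0,1],[0,0.014,0.172,0,0,0,0],[0,0.014,0.172,0,0,0,0],[0,0.014,0.172,0,0,0,0],[0,0.014,0.172,0,0,0,0],[0,0.014,0.172,0,0,0,0]]
  ],
  "clamp_n": 40
}}

```text
time: 10.1
eef_pos: [0.444, 0.0512, 0.0695]
tcp_rot: [0.707, 0.707, 0.0, 0.0]
contact_force: [-2.3, 0.7, 5.1]
opening: 0.472
finger_force: 39.3
```

```bash
python3 - <<'E'
from h import *
np.set_printoptions(precision=4,suppress=True)
print(tool([.574,-.1185,.2]))
E
```

```text
[-0.1698  0.1301 -0.1303]
```

To row units: -0.17 m is -0.34, -0.15 m is -0.3.

Request:
{"api": "pendant", "payload": {
  "ticks": [
    [[0,0,-0.06,0,0,0,0],[0,0,-0.16,0,0,0,0],[0,0,-0.25,0,0,0,0],[-0.08,0.06,-0.25,0,0,0,0],[-0.16,0.12,-0.25,0,0,0,0],[-0.24,0.18,-0.25,0,0,0,0],[-0.3,0.23,-0.25,0,0,0,0],[-0.34,0.26,-0.25,0,0,0,0],[-0.34,0.26,-0.25,0,0,0,0],[-0.34,0.26,-0.25,0,0,0,0]]
  ]
}}

```text
time: 11.35
eef_pos: [0.5728, -0.118, 0.1927]
tcp_rot: [0.707, 0.707, -0.0, -0.001]
contact_force: [0.1, 0.6, -1.7]
opening: 0.469
finger_force: 40.4
```

```bash
python3 - <<'E'
from h import *
np.set_printoptions(precision=4,suppress=True)
print(tool([.574,-.119,.0775]))
E
```

```text
[-0.0011  0.0014  0.1152]
```

To row units: 0.114 m is 0.228, 0.112 m is 0.224.

Request:
{"api": "pendant", "payload": {
  "ticks": [
    [[-0.002,0.002,0.08,0,0,0,0],[-0.002,0.002,0.16,0,0,0,0],[-0.002,0.002,0.2,0,0,0,0],[-0.002,0.002,0.216,0,0,0,0],[-0.002,0.002,0.224,0,0,0,0],[-0.002,0.002,0.228,0,0,0,0],[-0.002,0.002,0.228,0,0,0,0]]
  ]
}}

```text
time: 12.22
eef_pos: [0.5751, -0.12, 0.0803]
tcp_rot: [0.707, 0.707, 0.0, 0.001]
contact_force: [-0.0, 0.1, -0.4]
opening: 0.473
finger_force: 40.5
```

To row units: 0.003 m is 0.006, 0.002 m is 0.004.

Request:
{"api": "pendant", "payload": {
  "ticks": [
    [[0,0,0.004,0,0,0,0],[0,0,0.006,0,0,0,0],[0,0,0.006,0,0,0,0]]
  ]
}}

```text
time: 12.6
eef_pos: [0.5751, -0.1201, 0.0776]
tcp_rot: [0.707, 0.707, 0.0, 0.001]
contact_force: [-1.4, -0.3, 5.9]
opening: 0.468
finger_force: 41.0
```

Seated (5.9 N up). Release, rise, and head for the shaker.

To row units: -0.11 m is -0.22, -0.07 m is -0.14.

Request:
{"api": "pendant", "payload": {
  "ticks": [
    [[0,0,0,0,0,0,0.6],[0,0,0,0,0,0,0.8],[0,0,0,0,0,0,1],[0,0,0,0,0,0,1],[0,0,-0.06,0,0,0,1],[0,0,-0.14,0,0,0,1],[0,0,-0.22,0,0,0,1],[0,0,-0.22,0,0,0,1]]
  ]
}}

```text
time: 13.6
eef_pos: [0.5769, -0.1206, 0.1911]
tcp_rot: [0.707, 0.707, 0.002, 0.004]
contact_force: [-0.5, -0.6, -0.2]
opening: 1.001
finger_force: 0.0
```

```bash
python3 - <<'E'
from h import *
np.set_printoptions(precision=4,suppress=True)
s=ctrl.get_state();print(s['eef_pos'],tool([.431,-.073,.14]))
w=snap('side','s4.png')
im=w['pixels'][90:290,240:480,::-1];cv2.imwrite('pics/s4c.png',cv2.resize(im,None,fx=3,fy=3))
E
```

```text
[ 0.5769 -0.1206  0.1911] [ 0.0478 -0.1463  0.0497]
```

View pics/s4c.png

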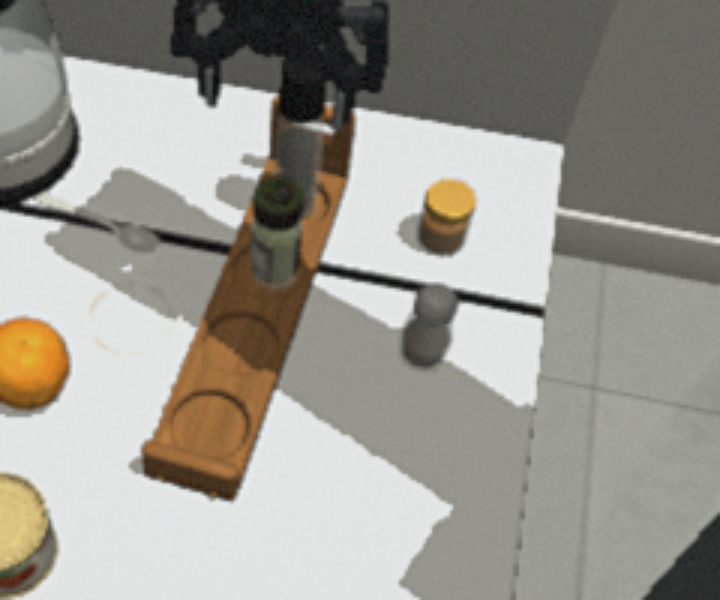

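The spice jar stands upright in the second recess (foot at crop (275,275)). The shaker is untouched at (430,325).

To row units: -0.1463 m is -0.2926, 0.048 m is 0.096.

Request:
{"api": "pendant", "payload": {
  "ticks": [
    [[0.03,-0.1,0,0,0,0,1],[0.06,-0.2,0,0,0,0,1],[0.096,-0.2926,0,0,0,0,1],[0.096,-0.2926,0.06,0,0,0,1],[0.096,-0.2926,0.11,0,0,0,1],[0.096,-0.2926,0.11,0,0,0,1]]
  ]
}}

```text
time: 14.4
eef_pos: [0.4254, -0.0706, 0.1279]
tcp_rot: [0.707, 0.707, -0.001, -0.004]
contact_force: [0.8, -0.2, -0.2]
opening: 1.0
finger_force: 0.0
```

```bash
python3 - <<'E'
from h import *
np.set_printoptions(precision=4,suppress=True)
s=ctrl.get_state();print(s['eef_pos'],tool([.431,-.073,.05]))
w=snap('wrist','w5.png');print(proj(w,[.431,-.073,.082]),proj(w,[.431,-.073,.0]))
E
```

```text
[ 0.4254 -0.0706  0.1279] [-0.0027  0.0062  0.0779]
[334.5791 234.5223] [332.4135 197.5511]
```

View pics/w5.png

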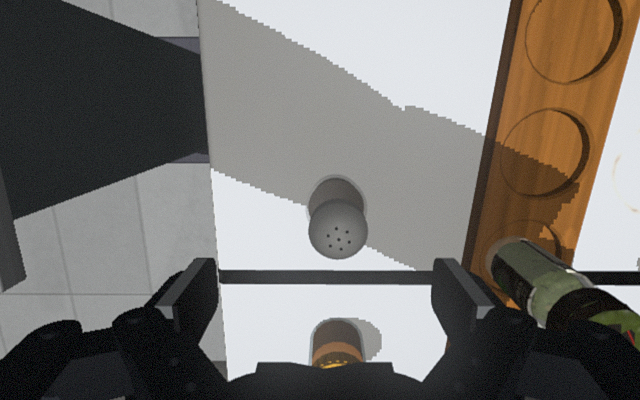

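Dome centred at (338,229), predicted (335,235): about 2 mm off in each axis; corrected.

To row units: 0.079 m is 0.158, 0.008 m is 0.016.

Request:
{"api": "pendant", "payload": {
  "ticks": [
    [[-0.002,0.016,0,0,0,0,1],[-0.002,0.016,0.07,0,0,0,1],[-0.002,0.016,0.13,0,0,0,1],[-0.002,0.016,0.158,0,0,0,1],[-0.002,0.016,0.158,0,0,0,1],[-0.002,0.016,0.158,0,0,0,0],[-0.002,0.016,0.158,0,0,0,0],[-0.002,0.016,0.158,0,0,0,0],[-0.002,0.016,0.158,0,0,0,0],[-0.002,0.016,0.158,0,0,0,0]]
  ],
  "clamp_n": 40
}}

```text
time: 15.7
eef_pos: [0.4366, -0.073, 0.0533]
tcp_rot: [0.707, 0.707, 0.0, 0.0]
contact_force: [-3.0, -0.7, 6.0]
opening: 0.394
finger_force: 37.8
```

```bash
python3 - <<'E'
from h import *
np.set_printoptions(precision=4,suppress=True)
print(tool([.58,-.04,.14]))
E
```

```text
[ 0.0329  0.1434 -0.0866]
```

To row units: 0.143 m is 0.286, -0.09 m is -0.18.

Request:
{"api": "pendant", "payload": {
  "ticks": [
    [[0,0,-0.06,0,0,0,0],[0,0,-0.18,0,0,0,0],[0.02,0.08,-0.18,0,0,0,0],[0.04,0.16,-0.18,0,0,0,0],[0.056,0.24,-0.18,0,0,0,0],[0.066,0.286,-0.18,0,0,0,0],[0.066,0.286,-0.18,0,0,0,0],[0.066,0.286,-0.18,0,0,0,0]]
  ]
}}

```text
time: 16.7
eef_pos: [0.5781, -0.0397, 0.1415]
tcp_rot: [0.707, 0.707, -0.001, -0.001]
contact_force: [-0.2, 0.1, -1.3]
opening: 0.388
finger_force: 38.5
```

```bash
python3 - <<'E'
from h import *
np.set_printoptions(precision=4,suppress=True)
print(tool([.58,-.04,.0613]))
E
```

```text
[-0.0004  0.0021  0.0802]
```

To row units: 0.078 m is 0.156, 0.077 m is 0.154.

Request:
{"api": "pendant", "payload": {
  "ticks": [
    [[0,0.002,0.08,0,0,0,0],[0,0.002,0.12,0,0,0,0],[0,0.002,0.144,0,0,0,0],[0,0.002,0.154,0,0,0,0],[0,0.002,0.156,0,0,0,0],[0,0.002,0.156,0,0,0,0]]
  ]
}}

```text
time: 17.45
eef_pos: [0.5809, -0.0399, 0.0653]
tcp_rot: [0.707, 0.707, 0.0, 0.001]
contact_force: [0.4, 0.3, 0.3]
opening: 0.39
finger_force: 38.5
```

To row units: 0.004 m is 0.008, 0.002 m is 0.004.

Request:
{"api": "pendant", "payload": {
  "ticks": [
    [[0,0,0.004,0,0,0,0],[0,0,0.008,0,0,0,0],[0,0,0.008,0,0,0,0]]
  ]
}}

```text
time: 17.82
eef_pos: [0.5807, -0.0399, 0.0616]
tcp_rot: [0.707, 0.707, 0.0, 0.0]
contact_force: [-2.2, 1.0, 4.6]
opening: 0.384
finger_force: 39.4
```

Seated. Release, rise, and go above the squat jar.

To row units: -0.13 m is -0.26, -0.08 m is -0.16.

Request:
{"api": "pendant", "payload": {
  "ticks": [
    [[0,0,0,0,0,0,0.6],[0,0,0,0,0,0,0.8],[0,0,0,0,0,0,1],[0,0,0,0,0,0,1],[0,0,-0.06,0,0,0,1],[0,0,-0.16,0,0,0,1],[0,0,-0.26,0,0,0,1],[0,0,-0.26,0,0,0,1]]
  ]
}}

```text
time: 18.82
eef_pos: [0.5833, -0.0404, 0.1963]
tcp_rot: [0.707, 0.707, 0.003, 0.005]
contact_force: [0.3, -1.1, -0.4]
opening: 1.001
finger_force: 0.0
```

```bash
python3 - <<'E'
from h import *
np.set_printoptions(precision=4,suppress=True)
s=ctrl.get_state();print(s['eef_pos'],tool([.4335,-.2,.1]))
w=snap('side','s6.png')
im=w['pixels'][90:290,240:480,::-1];cv2.imwrite('pics/s6c.png',cv2.resize(im,None,fx=3,fy=3))
E
```

```text
[ 0.5833 -0.0404  0.1963] [-0.1593 -0.1509  0.0951]
```

View pics/s6c.png

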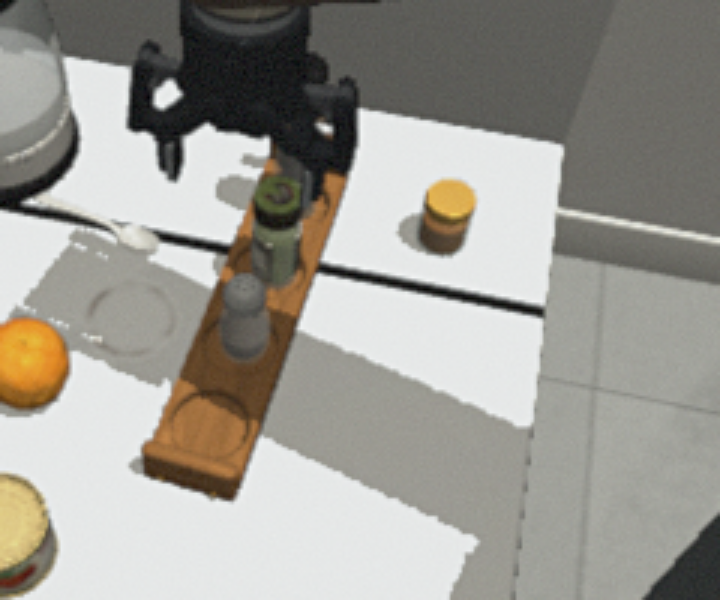

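The shaker stands upright in the third recess (foot at crop (245,350)). Squat jar remains at (448,218).

To row units: -0.159 m is -0.318, -0.151 m is -0.302.

Request:
{"api": "pendant", "payload": {
  "ticks": [
    [[0,-0.12,0,0,0,0,1],[-0.06,-0.22,0,0,0,0,1],[-0.14,-0.28,0,0,0,0,1],[-0.24,-0.302,0,0,0,0,1],[-0.318,-0.302,0,0,0,0,1],[-0.318,-0.302,0.08,0,0,0,1],[-0.318,-0.302,0.18,0,0,0,1],[-0.318,-0.302,0.18,0,0,0,1]]
  ]
}}

```text
time: 19.88
eef_pos: [0.4251, -0.1959, 0.0947]
tcp_rot: [0.707, 0.707, -0.001, -0.007]
contact_force: [-0.2, 1.0, -0.5]
opening: 0.998
finger_force: 0.0
```

```bash
python3 - <<'E'
from h import *
np.set_printoptions(precision=4,suppress=True)
s=ctrl.get_state();print(s['eef_pos'],tool([.4335,-.2,.03]))
w=snap('wrist','w7.png');print(proj(w,[.4335,-.2,.058]))
m=cv2.inRange(cv2.cvtColor(w['pixels'],cv2.COLOR_RGB2HSV),(15,100,120),(32,255,255));c=max(cv2.findContours(m,0,2)[0],key=cv2.contourArea)
e=cv2.fitEllipse(c);print(e,onz(w,*e[0],.058))
E
```

```text
[ 0.4251 -0.1959  0.0947] [-0.0047  0.0091  0.0646]
[340.4497 243.9028]
((584.468505859375, 87.85858154296875), (123.2507095336914, 183.64035034179688), 172.90480041503906) [ 0.5484 -0.1203  0.058 ]
```

```bash
python3 - <<'E'
from h import *
np.set_printoptions(precision=4,suppress=True)
w=snap('wrist','w8.png')
m=cv2.inRange(cv2.cvtColor(w['pixels'],cv2.COLOR_RGB2HSV),(18,100,120),(32,255,255));m[:,:240]=0;m[:,440:]=0;m[:170]=0;m[330:]=0
c=max(cv2.findContours(m,0,2)[0],key=cv2.contourArea)
e=cv2.fitEllipse(c);p=onz(w,*e[0],.058);print(e,p,ctrl.get_state()['eef_pos'],tool([p[0],p[1],.03]))
E
```

```text
((337.8390808105469, 236.42593383789062), (69.0645523071289, 75.14268493652344), 107.4871826171875) [ 0.4345 -0.1985  0.058 ] [ 0.4289 -0.1984  0.1001] [-0.0002  0.0057  0.0701]
```

To row units: 0.072 m is 0.144, 0.004 m is 0.008.

Request:
{"api": "pendant", "payload": {
  "ticks": [
    [[0,0.008,0,0,0,0,1],[0,0.008,0.06,0,0,0,1],[0,0.008,0.11,0,0,0,1],[0,0.008,0.144,0,0,0,1],[0,0.008,0.144,0,0,0,1],[0,0.008,0.144,0,0,0,0],[0,0.008,0.144,0,0,0,0],[0,0.008,0.144,0,0,0,0],[0,0.008,0.144,0,0,0,0],[0,0.008,0.144,0,0,0,0]]
  ],
  "clamp_n": 40
}}

```text
time: 21.22
eef_pos: [0.434, -0.1993, 0.0298]
tcp_rot: [0.707, 0.707, 0.0, 0.001]
contact_force: [-2.0, 1.9, 6.1]
opening: 0.509
finger_force: 40.2
```

```bash
python3 - <<'E'
from h import *
np.set_printoptions(precision=4,suppress=True)
print(tool([.585,.0395,.16]))
E
```

```text
[ 0.2387  0.1512 -0.1302]
```

To row units: 0.239 m is 0.478, -0.13 m is -0.26.

Request:
{"api": "pendant", "payload": {
  "ticks": [
    [[0,0,-0.06,0,0,0,0],[0,0,-0.16,0,0,0,0],[0,0,-0.26,0,0,0,0],[0.11,0.02,-0.26,0,0,0,0],[0.22,0.04,-0.26,0,0,0,0],[0.33,0.08,-0.26,0,0,0,0],[0.42,0.15,-0.26,0,0,0,0],[0.47,0.24,-0.26,0,0,0,0],[0.478,0.302,-0.26,0,0,0,0],[0.478,0.302,-0.26,0,0,0,0]]
  ]
}}

```text
time: 22.48
eef_pos: [0.5854, 0.0408, 0.158]
tcp_rot: [0.707, 0.708, 0.0, 0.0]
contact_force: [-1.2, -0.7, -1.4]
opening: 0.503
finger_force: 41.3
```

Request:
{"api": "pendant", "payload": {
  "ticks": [
    [[0,0,0,0,0,0,0],[0,0,0,0,0,0,0]]
  ]
}}

```text
time: 22.72
eef_pos: [0.5831, 0.04, 0.1581]
tcp_rot: [0.707, 0.707, -0.0, -0.0]
contact_force: [0.0, 0.4, -0.7]
opening: 0.508
finger_force: 41.3
```

```bash
python3 - <<'E'
from h import *
np.set_printoptions(precision=4,suppress=True)
print(tool([.585,.0395,.0378]))
E
```

```text
[-0.0005  0.002   0.1203]
```

To row units: 0.117 m is 0.234, 0.114 m is 0.228.

Request:
{"api": "pendant", "payload": {
  "ticks": [
    [[0,0.002,0.08,0,0,0,0],[0,0.002,0.16,0,0,0,0],[0,0.002,0.21,0,0,0,0],[0,0.002,0.228,0,0,0,0],[0,0.002,0.234,0,0,0,0],[0,0.002,0.234,0,0,0,0]]
  ]
}}

```text
time: 23.48
eef_pos: [0.586, 0.0401, 0.0426]
tcp_rot: [0.707, 0.707, 0.001, 0.001]
contact_force: [-0.2, -0.6, -1.0]
opening: 0.509
finger_force: 41.3
```

Request:
{"api": "pendant", "payload": {
  "ticks": [
    [[0,0,0.004,0,0,0,0],[0,0,0.008,0,0,0,0],[0,0,0.008,0,0,0,0]]
  ]
}}

```text
time: 23.85
eef_pos: [0.5857, 0.0403, 0.0379]
tcp_rot: [0.707, 0.707, 0.0, 0.0]
contact_force: [-0.1, 0.5, 0.8]
opening: 0.504
finger_force: 41.5
```

To row units: -0.19 m is -0.38, -0.14 m is -0.28.

Request:
{"api": "pendant", "payload": {
  "ticks": [
    [[0,0,0.002,0,0,0,0],[0,0,0.002,0,0,0,0],[0,0,0.002,0,0,0,0.65],[0,0,0.002,0,0,0,0.85],[0,0,0.002,0,0,0,1],[0,0,0.002,0,0,0,1],[0,0,-0.06,0,0,0,1],[0,0,-0.16,0,0,0,1],[0,0,-0.28,0,0,0,1],[0,0,-0.38,0,0,0,1]]
  ]
}}

```text
time: 25.1
eef_pos: [0.5854, 0.0403, 0.2298]
tcp_rot: [0.707, 0.707, 0.001, 0.001]
contact_force: [0.7, 1.2, 0.2]
opening: 0.998
finger_force: 0.0
```

Request:
{"api": "pendant", "payload": {
  "ticks": [
    [[0.12,-0.04,0,0,0,0,1],[0.24,-0.08,0,0,0,0,1],[0.36,-0.12,0,0,0,0,1],[0.36,-0.12,0,0,0,0,1]]
  ]
}}

```text
time: 25.6
eef_pos: [0.5235, 0.2236, 0.2273]
tcp_rot: [0.705, 0.709, 0.0, -0.0]
contact_force: [0.3, 0.0, 0.6]
opening: 0.999
finger_force: 0.0
```

```bash
python3 - <<'E'
from h import *
w=snap('side','s9.png');t=snap('top','t9.png')
a=cv2.resize(w['pixels'][90:290,240:440,::-1],(500,500));b=cv2.resize(t['pixels'][110:290,190:300+130,::-1],(300,225))
o=np.zeros((500,800,3),np.uint8);o[:,:500]=a;o[:225,500:]=b;cv2.imwrite('pics/f9.png',o)
E
```

```text
(no output)
```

View pics/f9.png

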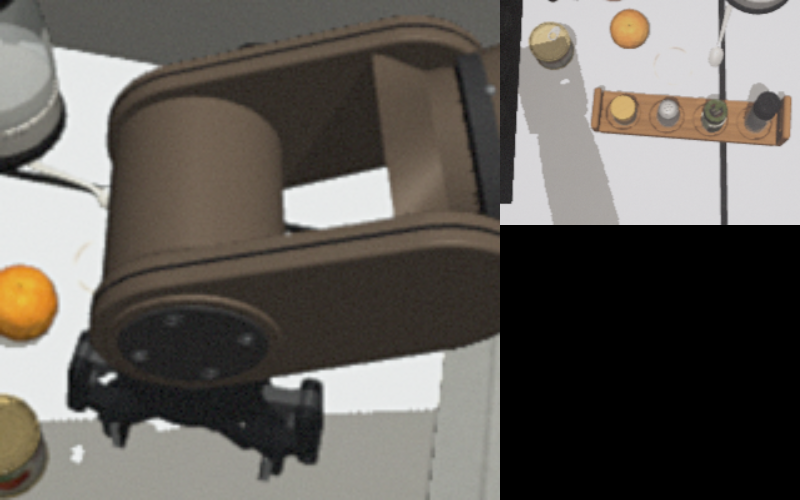

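The top inset shows all four in the rack in order, squat jar (622,108) to mill (767,105), and the bystanders unmoved. The arm blocks the side view, so I'll take one enlarged top crop.

```bash
python3 - <<'E'
from h import *
t=cv2.imread('pics/t9.png');cv2.imwrite('pics/t9c.png',cv2.resize(t[165:240,250:440],None,fx=4,fy=4,interpolation=cv2.INTER_CUBIC))
E
```

```text
(no output)
```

View pics/t9c.png

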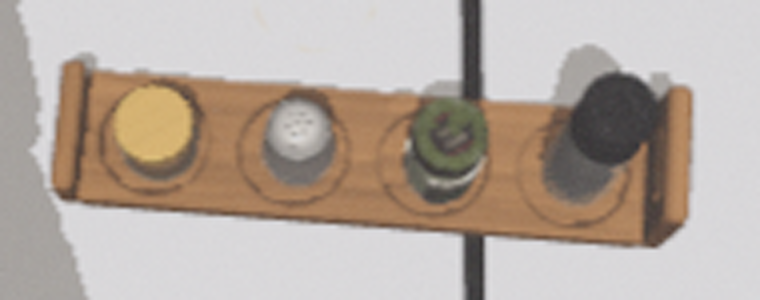

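All four stand inside their recess circles. The mill's apparent lean matches the perspective.

```bash
python3 -c "
from plant import ctrl, camrig
print(ctrl.sign_off())"
```

```text
the job is handed in; nothing more can be done
None
```

All four condiments stand upright in the rack in height order, with the mill beside the high end board and the squat jar beside the low one; the tin, orange and teaspoon were not touched, and I handed the job in at about 26 s (the hand-in returned no verdict).

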